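Pull the ballast weight out of the glider nose and put it on the scale

ROBOT

A 6-joint arm with a two-finger parallel gripper is mounted at the origin on the work surface. World frame = base frame: x ahead of the robot, y to its left, z up, the work surface at z = 0. Lengths are in mm, angles in rad, forces in N, time in s.
With the tool pointing down it reaches from about 350 to 850 mm from the base axis. Payload 8.1 kg.
Tool frame: the origin (TCP) lies at the very end of the fingers, on their centre line; the grasp point (between the pads) lies 19 mm behind it; z points along the fingers, y is the direction in which the jaws open and shut (so a half turn about z gives the same grasp; the last joint's range is limited). The gripper opens to 85 mm and grips with 20 to 120 N. Pads are 22 mm wide; open, the fingers measure 114 mm over their backs; the gripper's body (76 mm by 85 mm) begins 54 mm behind the grasp point. The pads swing forward as they close: fully open they stand 13 mm farther back than shut.
Start: joints at [-1.233, 0.13, 1.488, -0, 1.523, -0.085], TCP at [246.209, -547.162, 203.992] pointing down, gripper open.
Joint ranges: [-2.96, 2.96], [-0.89, 2.26], [0.02, 2.5], [-1.34, 4.48], [0, 2.73], [-2.66, 2.66]. Speed limits (rad/s): [2.39, 2.39, 2.79, 3.14, 3.14, 3.14].

INTERFACE

Orientations are given as a rotation vector (axis times angle).
In Python, from cell import robot gives the robot as it stands.
- The arm moves only by the tool step_arm, never from a script. Its argument "commands" is a list of rows, each a list of 7 numbers: the closure, from 0 (fully open) to 1 (shut), then the shift along the tool's x, y, z in mm, then the turn, a rotation vector about the tool's x, y, z in degrees. A call has exactly 10 rows; each row shifts and turns the commanded pose from where the row before left it, along the tool's axes as they then stand; what a row does not reach is not made up. A row lasts 1/10 s, in which the tool goes at most 50 mm and 8.59 degrees, less where a joint would pass 70% of its speed; a pose out of reach is approached as far as the arm can. A call with a gripper value outside its range is refused whole. The fingers move at their own pace and stop on an object; "squeeze" is the grip in N (left out, the last holds). Time passes only in rows, so rows that do not move let the fingers close, or fill a call up. It gives the time, the measured TCP pose, the force and the opening at its end, in the units of the state.
- robot.get_obs(): the state, without advancing time (a new reading comes with each control period).
- robot.read_camera(name): name is "scene" or "side" or "wrist"; returns (picture, depth): 384x512x3 uint8, blue, green, red; 384x512 float32, mm along the optical axis (not along the pixel's ray), 0 where there is no reading.
- robot.get_calibration(name): a dict with "mtx" (3x3 intrinsics, pixels), "extrinsics" (4x4, takes a point from world to camera coordinates). Camera axes: x right, y up, looking along -z (the intrinsics and any distortion apply to the point x, -y, -z); pixel columns grow to the right and rows downward; lengths in mm; the calibration is good to about 2 mm. The wrist camera is an equidistant fisheye: a pixel r from the principal point sees the ray r / f radians off the axis. A picture is of the moment at which its call begins: read the wrist's pose just before it. get_calibration takes no time and is no camera call; for the wrist camera it gives the pose at the moment of the call.
- robot.sign_off(): hands the job in, once; it reports no verdict.
Trained networks look in the newest picture that a camera, given by its name, has taken for a name from the list of things; names that differ only in an ending like _2 or _b are one class to them, and where a whole thing is asked for, a point or a joint stands for the part that bears it (a point fixed in the world has none). Each returns a list of dicts, best first, with "conf" (0 to 1); they miss things now and then, are a little off and sometimes report something else, mostly with a low value. They report only what shows in the picture. A call takes as long as a camera call. They do not tell look-alikes from the thing itself.
- robot.silhouettes(camera, target): "pixels" (384x512 bool, what is visible of it).
- robot.place_of(camera, target): "at" ([x, y, z] in mm, in world coordinates, good to about 4 mm: a listed point, or the origin of a listed thing).
The state is a dict: "time_s": time; "joints": joint angles; "joint_vel": joint speeds; "tau": joint torques, N m; "tcp_pos": TCP position; "eef_rot": TCP orientation; "wrist_force": force on the tool from outside, world axes, zero at the start; "torque": the same for the moment, N m; "opening": finger opening in mm.
Only numpy, scipy, OpenCV 4.12 (cv2) and the standard library are available. Lean on these libraries where they do the work, as an engineer would, in place of code of your own. Each camera call takes 0.05 s, during which the arm holds its last target. There are 200 camera calls.

TASK

Take the hook picker from the tool rack, fish the ballast weight out of the deep ballast shaft of the glider nose by its wire bail, and stand it upright on the pan of the scale. Feel for the bail, pull gently and set the weight down softly: do not force the bail or the thin plywood shaft, and keep the gripper itself off the weight and the nose section. Then hang the picker back in the rack, and leave everything else where it is.

Things in the scene. Friction and masses are not known exactly. Their poses are not given: they have to be found in the camera images.
- fuselage: Nose section of a big model glider in a foam cradle on a blue mat, fixed. Origin on the bench under the ballast shaft; x across the hull, y along it (nose at +y), z up. Hull: 75 mm (foam cradle 90 mm) to either side in x, -132 to +215 mm in y, nowhere above 160 mm. Round plywood formers 45 mm either side of the shaft (in y) rise to 154 mm above the bench.
- mouth (a point): Centre of the mouth of the ballast shaft, 138 mm above the bench; axes as the fuselage. The shaft is a plywood well, 50 mm (x) by 42 mm (y) inside, walls 3 mm, floor 124 mm below the mouth. A leaf spring low in its +y wall presses the weight against the -y wall: it drags, and pulling it out takes up to about 12 N in all.
- weight_center (a point): Centre of the ballast weight: a dark steel block, 44 (x) by 36 (y) by 30 mm (z), 0.3 to 0.45 kg, standing on the shaft's floor with its axes along the fuselage's. A wire bail swings on its top.
- bail_axis (a point): Middle of the bail's hinge (along the weight's y), 19 mm above the weight's centre. Bail: 3.5 mm wire, legs at y = +-12 mm (20 mm clear between), cross bar 22 mm from the hinge. Its joint is stiff enough that it stays as left, anywhere from upright to a stop at 54 degrees to +x or -x (bar then 18 mm to that side, 17 mm above the block's top). Its lean varies and is not in the pose: look, or feel for it.
- picker_grip (a point): Middle of the hook picker's wooden handle, 20 (x) by 28 (y) by 60 mm (z). The picker (0.12 kg) hangs upright in one of the rack's slots by the steel collar under its handle, 26 mm across, 5 mm thick, underside 35 mm below this point. From it a straight 5 mm steel shank runs down the z axis.
- picker_hook (a point): Seat of the picker's hook: top of its foot, in the middle of the 9 mm gap between shank and tip; 7 mm from the shank's axis, 142 mm below the handle's middle. The 5 mm thick foot points to the picker's +x (in the rack: to the rack's -x) and ends 15.5 mm from the shank's axis in a tip 4 mm thick that rises 4 mm above the foot.
- rack: Plywood tool rack, fixed, 100 (x) by 150 mm (y); origin on the bench under its middle. Two side panels at y = +-68 mm carry a slotted shelf.
- shelf_top (a point): Middle of the top of the rack's shelf, 135 mm above the bench; axes as the rack. The shelf is 8 mm thick, x from -33 to +29 mm. Two slots 12 mm wide, at y = -30 and +30 mm, run in from its -x edge to x = +13 mm; in each a tool hangs by its collar, shank at x = -12 mm. Tools leave and enter to the rack's -x, with the collar lifted off the shelf.
- pan (a point): Middle of the top of the square steel pan of the bench scale (fixed), 140 by 140 mm, 38 mm above the bench.
- nutdriver_grip (a point): Bystander: nut driver with the same handle as the picker but a straight shank without a hook, hanging in the rack's other slot; the point is the middle of its handle.
- wheel_mid (a point): Bystander: rubber model wheel, 100 mm across, 36 mm thick, lying flat; its centre.
- glue_mid (a point): Bystander: white glue bottle, 48 mm across and 120 mm high; its centre.
- sander_mid (a point): Bystander: aluminium sanding block, 70 x 45 x 35 mm; its centre.
- foam_mid (a point): Bystander: yellow foam offcut, 60 x 35 x 30 mm; its centre.
- slug_mid (a point): Bystander: small flat steel ballast slug without a bail, 35 x 30 x 16 mm; its centre.
- driver_grip (a point): Bystander: screwdriver, 200 mm long, lying on the bench; the point is on its handle.
- clamp_mid (a point): Bystander: small G-clamp, 90 mm long and 12 mm high, lying flat; a point on its back.
Things that resemble listed ones, but are neither listed nor needed, are in the scene too. Leave any turquoise look-alike of the part that bears picker_grip alone.

How it is judged:
By the outcome, as a careful person would: the job done as asked, in the order asked, and still so for the second after the job is handed in, with the robot touching nothing.
It also fails if it takes over 72 s, if anything falls off the work surface, if the arm or the gripper's body presses on something with over 40 N, if the wrist force passes 120 N, or if a joint passes its speed limit or range.

## Working session

There is one attempt and no reset: what is moved stays moved. The work goes in short steps, Python scripts to look and compute and a tool call to move; the robot and the scene stay as the last step left them, time stands still between calls to the robot, and variables do not carry over. Pictures are saved under pics/ and viewed, about 8 in all and at most 12, crops included, and the job is handed in when it is done.

Besides the shell and the picture viewer there is one more tool, called after ">>>" as name(argument=value, ...) on one line, values as JSON. step_arm: Moves the arm, as the interface text tells. Its arguments: {"type":"object","properties":{"commands":{"type":"array"},"squeeze":{"type":"number"}},"required":["commands"]}

```bash
ls; mkdir -p pics; cat > h.py <<'E'
from cell import robot
import numpy as np, cv2
from scipy.spatial.transform import Rotation as R
def snap(c,fn=None):
    im,d=robot.read_camera(c)
    if fn: cv2.imwrite('pics/'+fn,im)
    return im,d
def world(c,d,us,vs,cal=None):
    cal=cal or robot.get_calibration(c); K=np.array(cal['mtx']);E=np.array(cal['extrinsics'])
    us=np.asarray(us,float);vs=np.asarray(vs,float)
    z=d[np.asarray(vs,int),np.asarray(us,int)]
    x=(us-K[0,2])/K[0,0];y=(vs-K[1,2])/K[1,1]
    if c=='wrist':
        r=np.hypot(x,y);s=np.where(r>1e-9,np.tan(r)/np.maximum(r,1e-9),1);x=x*s;y=y*s
    P=np.stack([x*z,-y*z,-z,np.ones_like(z)])
    return (np.linalg.inv(E)@P)[:3].T
def pix(c,p,cal=None):
    cal=cal or robot.get_calibration(c); K=np.array(cal['mtx']);E=np.array(cal['extrinsics'])
    q=E@np.append(p,1);x,y,z=q[0],-q[1],-q[2];x/=z;y/=z
    if c=='wrist':
        r=np.hypot(x,y);s=np.arctan(r)/r if r>0 else 1;x*=s;y*=s
    return K[0,0]*x+K[0,2],K[1,1]*y+K[1,2]
E
python3 - <<'E'
from h import *
np.set_printoptions(precision=1,suppress=True)
o=robot.get_obs();print(o)
for c in('scene','side'):
    snap(c,c+'0.png');cal=robot.get_calibration(c);print(c,{k:(np.array(v).tolist() if k!='extrinsics' else np.array(v)) for k,v in cal.items()})
    for t in('mouth','fuselage','picker_grip','picker_hook','shelf_top','rack','pan','nutdriver_grip','weight_center'):
        print(t,[(np.round(r['at']),round(r['conf'],2),np.round(pix(c,r['at']))) for r in robot.place_of(c,t)][:3])
a=cv2.imread('pics/scene0.png');b=cv2.imread('pics/side0.png')
E
```

```text
pics
{'time_s': 0.0, 'joints': array([-1.2,  0.1,  1.5,  0. ,  1.5, -0.1]), 'joint_vel': array([-0., -0.,  0., -0., -0., -0.]), 'tau': array([ -0. , -56.9, -50.1,  -0. ,   0. ,   0. ]), 'tcp_pos': array([ 246. , -546.6,  202.9]), 'eef_rot': array([-3.1, -0.7,  0. ]), 'wrist_force': array([-1.2, -0.3,  0.2]), 'torque': array([-0. ,  0.1, -0. ]), 'opening': 85.59259410818794}
scene {'mtx': [[463.9547840618206, 0.0, 260.23767851830615], [0.0, 463.9547840618206, 191.69460204621976], [0.0, 0.0, 1.0]], 'extrinsics': array([[   -0.2,     1. ,     0. ,   285.1],
       [   -0.8,    -0.2,     0.5,   365.9],
       [    0.5,     0.1,     0.8, -1722. ],
       [    0. ,     0. ,     0. ,     1. ]])}
mouth [(array([534., 156.,   0.]), 0.21, array([364., 225.]))]
fuselage [(array([533., 155.,   1.]), 0.69, array([364., 225.])), (array([788.,  68.,  16.]), 0.37, array([324., 295.])), (array([ 714., -196.,   20.]), 0.32, array([238., 250.]))]
picker_grip [(array([ 374., -422.,   14.]), 0.77, array([198., 148.])), (array([ 542., -390.,  171.]), 0.59, array([186., 161.])), (array([ 586., -614.,   17.
[... 1098 characters left out ...]
., -418.,   14.]), 0.68, array([255., 266.])), (array([ 588., -617.,   19.]), 0.5, array([350., 281.]))]
picker_hook [(array([ 353., -560.,    5.]), 0.77, array([271., 301.])), (array([ 689., -521.,    2.]), 0.75, array([353., 255.])), (array([ 556., -393.,   29.]), 0.55, array([298., 240.]))]
shelf_top [(array([ 563., -366.,  139.]), 0.61, array([296., 208.]))]
rack [(array([ 558., -366.,   -3.]), 0.79, array([293., 243.]))]
pan [(array([488., -95.,  40.]), 0.76, array([238., 202.])), (array([ 542., -394.,  170.]), 0.31, array([296., 206.]))]
nutdriver_grip [(array([ 551., -335.,  169.]), 0.57, array([288., 197.])), (array([ 560., -372.,  140.]), 0.52, array([296., 209.]))]
weight_center []
```

View pics/scene0.png

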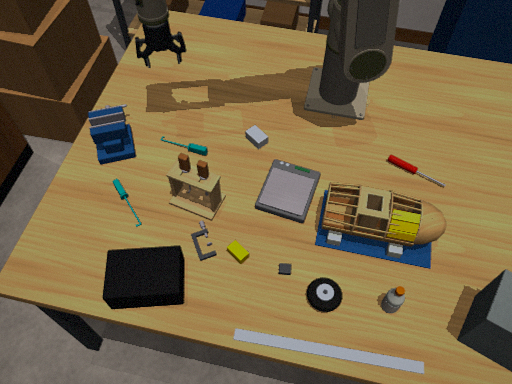

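View pics/side0.png

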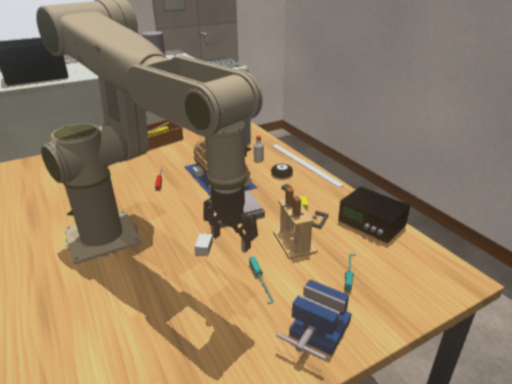

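```bash
python3 - <<'E'
from h import *
a=cv2.imread('pics/scene0.png');b=cv2.imread('pics/side0.png')
r=lambda i,x,y,w,h:cv2.resize(i[y:y+h,x:x+w],(390,390),interpolation=cv2.INTER_CUBIC)
cv2.imwrite('pics/c1.png',np.hstack([r(a,155,145,80,80),r(b,262,175,75,90)]))
o=robot.get_obs();print(R.from_rotvec(o['eef_rot']).as_matrix(),np.linalg.inv(robot.get_calibration('wrist')['extrinsics']),robot.get_calibration('wrist')['mtx'],o['eef_rot'])
E
```

```text
[[ 9.11956021e-01  4.10287966e-01  1.99706017e-05]
 [ 4.10287967e-01 -9.11956019e-01 -5.93320565e-05]
 [-6.13091830e-06  6.23019237e-05 -9.99999998e-01]] [[ 4.10256809e-01  8.73802460e-01  2.61072042e-01  3.12871583e+02]
 [-9.11969907e-01  3.93240192e-01  1.16931774e-01 -5.17151487e+02]
 [-4.88748466e-04 -2.86061902e-01  9.58211015e-01  3.72781898e+02]
 [ 0.00000000e+00  0.00000000e+00  0.00000000e+00  1.00000000e+00]] [[297.31863964   0.         263.56608492]
 [  0.         297.31863964 192.18947416]
 [  0.           0.           1.        ]] [3.07160401e+00 6.59137631e-01 1.11168946e-05]
```

View pics/c1.png

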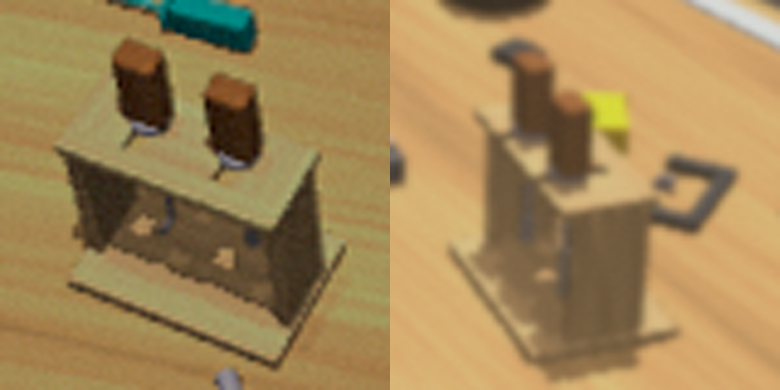

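```bash
python3 - <<'E'
from h import *
im,d=snap('wrist','w0.png')
np.set_printoptions(precision=1,suppress=True)
for t in('picker_grip','picker_hook','nutdriver_grip','shelf_top','rack','pan','mouth'):
    print(t,[(np.round(r['at'],1),round(r['conf'],2),np.round(pix('wrist',r['at']))) for r in robot.place_of('wrist',t)][:3])
E
```

```text
picker_grip [(array([ 379. , -416.7,   13.6]), 0.89, array([210.,  26.]))]
picker_hook []
nutdriver_grip []
shelf_top []
rack []
pan []
mouth []
```

View pics/w0.png

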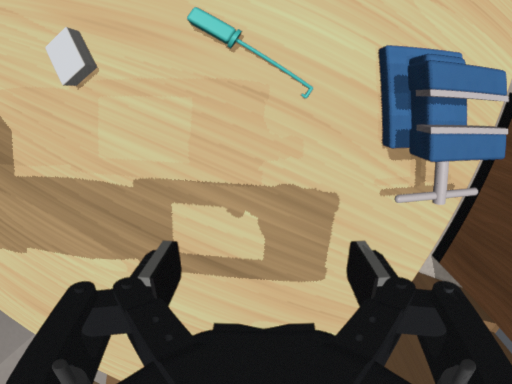

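>>> step_arm(commands=[[0,20,-4,-14,0,0,0],[0,20,-4,-14,0,0,0],[0,20,-4,-14,0,0,0],[0,20,-4,-14,0,0,0],[0,20,-4,-14,0,0,0],[0,20,-4,-14,0,0,0],[0,20,-4,-14,0,0,0],[0,20,-4,-14,0,0,0],[0,20,-4,-14,0,0,0],[0,0,0,0,0,0,0]])

```text
time_s: 2.4
tcp_pos: [397.9, -439.7, 332.7]
eef_rot: [3.068, 0.663, 0.004]
wrist_force: [-0.5, 0.3, 0.9]
opening: 85.5
```

```bash
python3 - <<'E'
from h import *
o=robot.get_obs();print(o['tcp_pos'],o['time_s'])
cal=robot.get_calibration('wrist')
im,d=snap('wrist','w1.png');np.save('w1.npy',d);np.save('w1c.npy',cal,allow_pickle=True)
np.set_printoptions(precision=1,suppress=True)
for t in('picker_grip','picker_hook','nutdriver_grip','shelf_top','rack'):
    print(t,[(np.round(r['at'],1),round(r['conf'],2),np.round(pix('wrist',r['at']))) for r in robot.place_of('wrist',t)][:3])
for t in ('picker_grip','nutdriver_grip'):
    for r in robot.silhouettes('wrist',t)[:2]:
        v,u=np.nonzero(r['pixels']);P=world('wrist',d,u,v,cal);print(t,r['conf'],len(u),u.mean(),v.mean());
        top=P[(P[:,2]>194)&(P[:,2]<206)]; 
        if len(top)>10:
            print(len(top),top.mean(0),cv2.minAreaRect(top[:,:2].astype(np.float32)))
E
```

```text
[ 397.9346026  -439.72046695  332.69556111] 2.4
picker_grip [(array([ 543.8, -397.7,  167.7]), 0.91, array([284.,  36.])), (array([ 582.6, -615.7,   17.4]), 0.9, array([402.,  98.])), (array([ 378. , -414.9,   14.1]), 0.81, array([245., 154.]))]
picker_hook [(array([ 355. , -560.2,   -0.3]), 0.97, array([316., 197.])), (array([ 683.9, -518.4,    4. ]), 0.75, array([374.,  21.])), (array([ 547.1, -395.1,   26.1]), 0.72, array([277.,  53.]))]
nutdriver_grip [(array([ 555. , -336.1,  165.9]), 0.75, array([237.,   6.])), (array([ 561. , -362.8,   -3. ]), 0.72, array([262.,  41.]))]
shelf_top [(array([ 558.9, -371.5,  134.2]), 0.61, array([267.,  22.]))]
rack [(array([ 561. , -365.3,   -1.2]), 0.96, array([264.,  42.]))]
picker_grip 0.97 755 280.66622516556293 36.82384105960265
484 [ 543.1 -395.   198.2] ((543.8556518554688, -394.8512878417969), (27.872713088989258, 20.325782775878906), 78.84011840820312)
picker_grip 0.8 667 397.071964017991 89.16041979010495
nutdriver_grip 0.69 689 236.8955007256894 11.79100145137881
287 [ 551.4 -339.5  198. ] ((549.7444458007812, -338.9636535644531), (15.241966247558594, 28.93049430847168), 23.32769775390625)
```

View pics/w1.png

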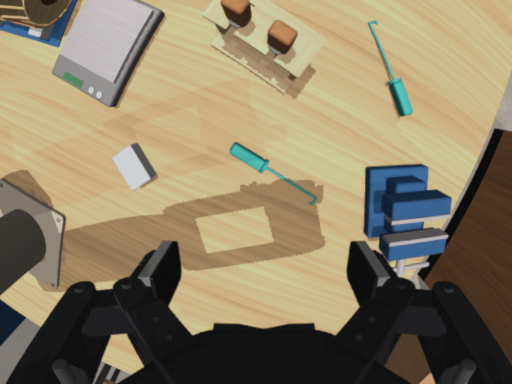

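>>> step_arm(commands=[[0,24,-40,0,0,0,0],[0,24,-40,0,0,0,0],[0,24,-40,0,0,0,0],[0,24,-40,0,0,0,0],[0,24,-40,0,0,0,0],[0,24,-40,0,0,0,0],[0,24,-40,0,0,0,0],[0,24,-40,0,0,0,0],[0,24,-40,0,0,0,0],[0,24,-40,0,0,0,0]])

```text
time_s: 3.8
tcp_pos: [450.1, 24.3, 330.0]
eef_rot: [3.072, 0.658, 0.001]
wrist_force: [1.1, 0.8, 0.1]
opening: 85.9
```

>>> step_arm(commands=[[0,24,-40,0,0,0,0],[0,24,-40,0,0,0,0],[0,0,0,30,0,0,0],[0,0,0,30,0,0,0],[0,0,0,20,0,0,0],[0,0,0,15,0,0,0],[0,0,0,5,0,0,0],[0,0,0,0,0,0,0],[0,0,0,0,0,0,0],[0,0,0,0,0,0,0]])

```text
time_s: 4.8
tcp_pos: [462.1, 115.4, 231.5]
eef_rot: [3.072, 0.659, 0.004]
wrist_force: [-0.2, 0.1, -0.3]
opening: 85.3
```

```bash
python3 - <<'E'
from h import *
np.set_printoptions(precision=1,suppress=True)
o=robot.get_obs();print(o['tcp_pos'],o['eef_rot'],o['time_s'],o['joints'])
cal=robot.get_calibration('wrist')
im,d=snap('wrist','w2.png');np.save('w2.npy',d);np.save('w2c.npy',cal,allow_pickle=True)
for t in('mouth','fuselage','weight_center','bail_axis','pan'):
    print(t,[(np.round(r['at'],1),round(r['conf'],2),np.round(pix('wrist',r['at']))) for r in robot.place_of('wrist',t)][:3])
cv2.imwrite('pics/w2c.png',cv2.resize(im,(768,576)))
m=[r['at'] for r in robot.place_of('wrist','mouth')]
u,v=map(int,pix('wrist',m[0])) if m else (260,190)
c=im[max(v-45,0):v+45,max(u-60,0):u+60]
cv2.imwrite('pics/w2d.png',np.hstack([cv2.resize(im[:300],(400,234)) if 0 else cv2.resize(c,(480,360),interpolation=cv2.INTER_CUBIC),cv2.resize(im,(320,360))]))
E
```

```text
[462.1 115.4 231.5] [3.1 0.7 0. ] 4.8 [ 0.1 -0.2  1.8  0.   1.6  1.3]
mouth [(array([536.7, 155.7, 133.7]), 0.83, array([257.,  93.])), (array([531. , 155.9,  26.9]), 0.47, array([257., 101.]))]
fuselage [(array([534.6, 151.9,  -1. ]), 0.63, array([261., 100.])), (array([ 284.9, -243. ,   17.7]), 0.23, array([400., 330.]))]
weight_center [(array([531. , 153.4,  26. ]), 0.56, array([259., 102.]))]
bail_axis [(array([539. , 157.1,  47.2]), 0.94, array([258.,  94.])), (array([534.3, 158.7, 135.1]), 0.16, array([253.,  94.]))]
pan [(array([483.3, -98.5,  40.7]), 0.92, array([409., 215.]))]
```

View pics/w2d.png

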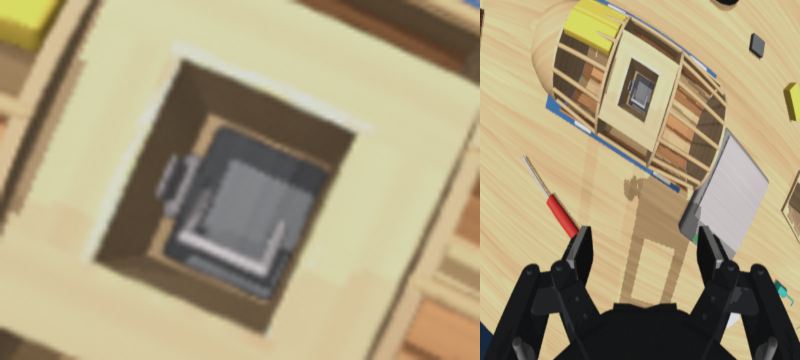

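```bash
python3 - <<'E'
from h import *
np.set_printoptions(precision=1,suppress=True)
d=np.load('w2.npy');cal=np.load('w2c.npy',allow_pickle=True).item()
v,u=np.mgrid[40:150,200:320];P=world('wrist',d,u.ravel(),v.ravel(),cal);Z=P[:,2]
pl=(abs(Z-138)<5);near=np.hypot(P[:,0]-535,P[:,1]-155)<60
print('plate z',np.median(Z[pl&near]))
deep=(Z<130)&(np.hypot(P[:,0]-535,P[:,1]-155)<38)
# rim by ray: pixels deep, project ray to z=138
cam=np.linalg.inv(cal['extrinsics'])[:3,3]
z0=np.median(Z[pl&near])
Q=cam+(P-cam)*((z0-cam[2])/(Z-cam[2]))[:,None]
mask=(deep.reshape(v.shape)).astype(np.uint8)
n,l,s,c=cv2.connectedComponentsWithStats(mask);k=l[int(94-40),int(257-200)];print(s)
sel=(l.ravel()==k);print('rim rect',cv2.minAreaRect(Q[sel][:,:2].astype(np.float32)))
A=P[sel];
top=A[abs(A[:,2]-44)<4];print('blocktop',len(top),cv2.minAreaRect(top[:,:2].astype(np.float32)),np.median(top[:,2]))
b=A[(A[:,2]>51)&(A[:,2]<75)]
yaw=np.deg2rad(float(__import__('os').environ.get('YAW','-5')))
ax=np.array([np.cos(yaw),np.sin(yaw)]);ay=np.array([-ax[1],ax[0]])
o=np.array([535,155.])
L=np.c_[(b[:,:2]-o)@ax,(b[:,:2]-o)@ay,b[:,2]]
L=L[(abs(L[:,0])<22)&(abs(L[:,1])<16)]
for r in L[np.argsort(L[:,0])]:print(r,end=' ')
w,d1=None,None
pan=P
v,u=np.mgrid[100:384:2,250:512:2];P=world('wrist',d,u.ravel(),v.ravel(),cal)
p=P[(abs(P[:,2]-38)<2.5)&(np.hypot(P[:,0]-485,P[:,1]+97)<120)]
print('\npan',len(p),cv2.minAreaRect(p[:,:2].astype(np.float32)),np.median(p[:,2]))
# former / hull direction
E
```

```text
plate z 136.91149696498894
[[    0     0   120   110 10666]
 [   21    22    65    69  2534]]
rim rect ((533.2708129882812, 157.68336486816406), (41.17042541503906, 49.29050064086914), 89.55036926269531)
blocktop 950 ((533.4444580078125, 158.19631958007812), (42.77262878417969, 50.87603759765625), 89.84288024902344) 42.85566040270999
[-17.2   9.6  65.4] [-17.2   7.2  63.4] [-16.9   2.   65.9] [-16.9  -0.4  63.8] [-16.8  -2.9  65.5] [-16.7  11.1  65.2] [-16.7  -5.4  65.4] [-16.6   8.6  66. ] [-16.6  -7.9  65.9] [-16.5   6.   66.5] [-16.5   3.6  65.3] [-16.4   1.1  64.9] [-16.3  -1.5  66.9] [-16.2  -3.9  65.9] [-16.2  10.1  65.5] [-16.1   7.6  66. ] [-16.1  -6.4  66.9] [-16.   -8.9  66.9] [-16.    5.   66.9] [-15.9   2.6  66.5] [-15.9   0.1  65.8] [-15.7  -2.4  66.7] [-15.7  11.7  65.1] [-15.7   9.1  65.7] [-15.6  -4.9  67. ] [-15.6  -7.4  65.1] [-15.6   6.6  65.5] [-15.5  -9.9  64.9] [-15.5   4.1  65.8] [-15.4   1.6  66.8] [-15.3  -0.9  67. ] [-15.2  -3.4  66.6] [-15.2  10.6  65.9] [-15.1  -5.9  65.9] [-15.1   8.1  66.3] [-15.1  -8.4  64. ] [-15.1   5.7  65.1] [-15.  -10.9  65.3] [-14
[... 1856 characters left out ...]
[ -3.3 -10.8  52.5] [ -3.2 -13.4  53.8] [-3.2 15.7 51.7] [ -2.8 -11.8  53.9] [ -2.6 -14.4  51.2] [ -2.2 -12.8  52.1] [ -2.1 -15.4  51.6] [ -1.7 -11.2  51.7] [-1.6 15.2 52.5] [ -1.2 -12.2  52. ] [ -1.  -14.8  51. ] [-0.6 15.9 51.4] [ 0.  14.9 51.1] [ 0.5 13.8 51.8] [  0.6 -15.3  51.9] [  1.  -13.7  51.2] [ 1.  15.4 51.1] [ 1.5 14.3 53.2] [  2.2 -15.7  51.1] [  3.6 -13.5  51.4] [  4.2 -14.5  52.4] [ 18.3 -15.8  53. ] [ 20.6 -15.6  58.2] 
pan 1836 ((486.76959228515625, -96.48666381835938), (141.16615295410156, 140.12718200683594), 83.02297973632812) 36.79513627067641<stdin>:11: RuntimeWarning: divide by zero encountered in divide
<stdin>:11: RuntimeWarning: invalid value encountered in multiply
```

>>> step_arm(commands=[[0,-12,47,-6,0,0,0],[0,-12,47,-6,0,0,0],[0,-12,47,-6,0,0,0],[0,-12,47,-6,0,0,0],[0,-12,47,-6,0,0,0],[0,-12,47,-6,0,0,0],[0,-12,47,-6,0,0,0],[0,-12,47,-6,0,0,0],[0,-12,47,-6,0,0,0],[0,-12,47,-6,0,0,0]])

```text
time_s: 6.15
tcp_pos: [544.7, -364.5, 290.1]
eef_rot: [-3.072, -0.659, -0.0]
wrist_force: [1.6, 0.1, 0.6]
opening: 85.4
```

>>> step_arm(commands=[[0,-15,28,0,0,0,0],[0,0,0,0,0,0,-7.8],[0,0,0,0,0,0,-7.8],[0,0,0,0,0,0,-7.8],[0,0,0,0,0,0,-7.8],[0,0,0,0,0,0,-7.8],[0,0,0,0,0,0,-7.8],[0,0,0,0,0,0,-7.8],[0,0,0,0,0,0,0],[0,0,0,0,0,0,0]])

```text
time_s: 7.15
tcp_pos: [542.5, -394.1, 289.8]
eef_rot: [-2.431, -1.989, 0.0]
wrist_force: [-0.1, -0.3, 1.2]
opening: 85.0
```

```bash
python3 - <<'E'
from h import *
np.set_printoptions(precision=1,suppress=True)
o=robot.get_obs();print(o['tcp_pos'],o['time_s'],o['joints'])
M=R.from_rotvec(o['eef_rot']).as_matrix();print('yaw',np.degrees(np.arctan2(M[1,0],M[0,0])))
cal=robot.get_calibration('wrist')
im,d=snap('wrist','w3.png')
for t in('picker_grip','nutdriver_grip','shelf_top','rack'):
    print(t,[(np.round(r['at'],1),round(r['conf'],2),np.round(pix('wrist',r['at']))) for r in robot.place_of('wrist',t)][:3])
v,u=np.mgrid[0:384,0:512];P=world('wrist',d,u.ravel(),v.ravel(),cal)
for c in((543.5,-395),(551,-337)):
    s=P[(abs(P[:,2]-200)<5)&(np.hypot(P[:,0]-c[0],P[:,1]-c[1])<24)].astype(np.float32)
    if len(s)>20: print(len(s),np.median(s[:,2]),cv2.minAreaRect(s[:,:2].copy()))
s=P[(abs(P[:,2]-135)<3)&(np.hypot(P[:,0]-560,P[:,1]+370)<110)].astype(np.float32);print('shelf',np.median(s[:,2]),cv2.minAreaRect(s[:,:2].copy()))
E
```

```text
[ 542.5 -394.1  289.8] 7.15 [-0.7  0.3  1.1 -0.   1.7 -0.5]
yaw 78.59102617137879
picker_grip [(array([ 377.5, -417.7,   14.2]), 0.96, array([166., 190.])), (array([ 585.1, -618.4,   17.3]), 0.83, array([312., 276.])), (array([ 550. , -395.5,  166.2]), 0.65, array([271., 179.]))]
nutdriver_grip [(array([ 554.8, -336.5,  165.8]), 0.85, array([264., 120.]))]
shelf_top [(array([ 558.8, -371.7,  134.3]), 0.85, array([274., 150.])), (array([ 545.1, -396.1,  167.7]), 0.65, array([266., 181.]))]
rack [(array([ 559.9, -366. ,    1.2]), 0.75, array([271., 133.]))]
599 198.4981 ((544.2782592773438, -394.4350280761719), (27.160432815551758, 19.50312042236328), 79.16926574707031)
685 198.42711 ((555.7769775390625, -335.38916015625), (27.57703399658203, 19.40397071838379), 78.59696197509766)
shelf 133.87425 ((559.9536743164062, -367.32818603515625), (146.37136840820312, 62.58445739746094), 78.91826629638672)
```

View pics/w3.png

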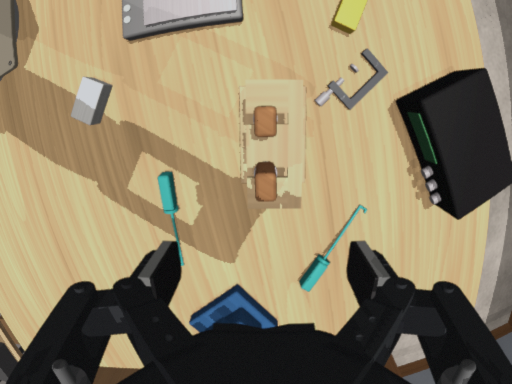

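>>> step_arm(commands=[[0,0,2,20,0,0,0],[0,0,0,20,0,0,0],[0,0,0,20,0,0,0],[0,0,0,20,0,0,0],[0,0,0,20,0,0,0],[0,0,0,15,0,0,0],[0,0,0,12,0,0,0],[0,0,0,7,0,0,0],[0,0,0,0,0,0,0],[0.3,0,0,0,0,0,0]], squeeze=70)

```text
time_s: 8.4
tcp_pos: [544.8, -394.8, 156.8]
eef_rot: [2.427, 1.994, 0.0]
wrist_force: [0.5, -0.3, -0.1]
opening: 73.2
```

>>> step_arm(commands=[[0.6,0,0,0,0,0,0],[1,0,0,0,0,0,0],[1,0,0,0,0,0,0],[1,0,0,0,0,0,0],[1,0,0,0,0,0,0],[1,0,0,0,0,0,0],[1,0,0,0,0,0,0],[1,0,0,0,0,0,0],[1,0,0,0,0,0,0],[1,0,0,0,0,0,0]])

```text
time_s: 9.4
tcp_pos: [544.7, -394.8, 156.7]
eef_rot: [2.426, 1.994, 0.0]
wrist_force: [-0.8, -0.2, 5.5]
opening: 18.0
```

```bash
python3 - <<'E'
from h import *
o=robot.get_obs();print(o['tcp_pos'],o['eef_rot'],o['wrist_force'],o['torque'],o['opening'])
E
```

```text
[ 544.74756791 -394.78042282  156.71192069] [2.42637815e+00 1.99384474e+00 2.49763385e-04] [-0.76325551 -0.15698442  5.50968421] [0.02207623 0.04856312 0.03948917] 18.047534096167038
```

>>> step_arm(commands=[[1,0,0,-4,0,0,0],[1,0,0,-4,0,0,0],[1,0,0,-4,0,0,0],[1,0,-5,0,0,0,0],[1,0,-10,0,0,0,0],[1,0,-12,0,0,0,0],[1,0,-15,0,0,0,0],[1,0,-15,0,0,0,0],[1,0,-15,0,0,0,0],[1,0,-5,0,0,0,0]])

```text
time_s: 10.4
tcp_pos: [467.1, -379.2, 167.7]
eef_rot: [-2.427, -1.993, 0.001]
wrist_force: [-0.0, -1.0, -1.5]
opening: 18.1
```

```bash
python3 - <<'E'
from h import *
np.set_printoptions(precision=1,suppress=True)
o=robot.get_obs();print(o['tcp_pos'],o['eef_rot'],o['wrist_force'],o['torque'],o['opening'])
cal=robot.get_calibration('wrist')
ims=[]
for c in('scene','side','wrist'):
    im,d=snap(c,c+'4.png')
    for t in('picker_grip','picker_hook'):
        print(c,t,[(np.round(r['at'],1),round(r['conf'],2),np.round(pix(c,r['at']))) for r in robot.place_of(c,t)][:4])
E
```

```text
[ 467.1 -379.2  167.7] [-2.4 -2.   0. ] [-0.  -1.  -1.5] [-0. -0.  0.] 18.07472232738357
scene picker_grip [(array([ 584.7, -616.7,   16.2]), 0.74, array([119., 188.])), (array([ 376.5, -423.4,   17.1]), 0.59, array([197., 148.])), (array([ 465.2, -375.3,  182.1]), 0.42, array([198., 139.])), (array([732.2, -52.5,   8. ]), 0.34, array([285., 268.]))]
scene picker_hook [(array([ 682.9, -523. ,    2.3]), 0.65, array([137., 222.]))]
side picker_grip [(array([ 466.5, -382.1,  181.8]), 0.65, array([273., 208.])), (array([ 587.3, -617.9,   16.1]), 0.52, array([349., 281.])), (array([ 382.1, -419.1,   14.5]), 0.47, array([256., 266.]))]
side picker_hook [(array([ 351.4, -559. ,    1.7]), 0.62, array([270., 302.])), (array([ 688.8, -519.7,    3.2]), 0.6, array([353., 255.])), (array([ 477.5, -378.9,   42.1]), 0.48, array([275., 242.]))]
wrist picker_grip [(array([ 586.9, -615.4,   19.8]), 0.81, array([375., 316.])), (array([ 376.1, -416.3,   16.3]), 0.74, array([192., 218.])), (array([ 471.1, -382. ,  178.1]), 0.63, array([267., 237.]))]
wrist picker_hook [(array([ 471.6, -383.8,   37.6]), 0.7, array([266., 181.])), (array([ 283.2, -241.5,   19.3]), 0.68, array([87., 94.])), (array([ 683.5, -519.4,    3.4]), 0.56, array([433., 240.]))]
```

>>> step_arm(commands=[[1,0,0,-28,0,0,-5.5],[1,0,0,-28,0,0,-5.4],[1,0,0,-28,0,0,0],[1,0,0,-28,0,0,0],[1,0,0,-28,0,0,0],[1,45,6,0,0,0,0],[1,45,6,0,0,0,0],[1,45,6,0,0,0,0],[1,45,6,0,0,0,0],[1,45,6,0,0,0,0]])

```text
time_s: 11.85
tcp_pos: [500.1, -153.0, 308.0]
eef_rot: [2.227, 2.216, 0.0]
wrist_force: [1.3, -1.2, -1.5]
opening: 18.2
```

>>> step_arm(commands=[[1,40,6,0,0,0,0],[1,40,6,0,0,0,0],[1,40,6,0,0,0,0],[1,40,6,0,0,0,0],[1,40,6,0,0,0,0],[1,40,6,0,0,0,0],[1,40,5,0,0,0,0],[1,20,2,0,0,0,0],[1,0,0,0,0,0,0],[1,0,0,0,0,0,0]])

```text
time_s: 12.85
tcp_pos: [544.4, 145.3, 307.8]
eef_rot: [2.225, 2.218, -0.001]
wrist_force: [0.1, -0.3, -0.5]
opening: 18.2
```

```bash
cat > st.py <<'E'
from h import *
np.set_printoptions(precision=2,suppress=True)
o=robot.get_obs();M=R.from_rotvec(o['eef_rot']).as_matrix()
print(o['time_s'],o['tcp_pos'],'yaw',np.degrees(np.arctan2(M[1,0],M[0,0])),'F',o['wrist_force'],'T',o['torque'],o['opening'],'zax',M[:,2])
E
python3 st.py; python3 - <<'E'
from h import *
np.set_printoptions(precision=1,suppress=True)
cal=robot.get_calibration('wrist');im,d=snap('wrist','w5.png')
for t in('picker_hook','mouth','bail_axis','picker_grip'):
    print(t,[(np.round(r['at'],1),round(r['conf'],2),np.round(pix('wrist',r['at']))) for r in robot.place_of('wrist',t)][:3])
v,u=np.mgrid[0:384,0:512];P=world('wrist',d,u.ravel(),v.ravel(),cal);Z=P[:,2]
s=(Z<130)&(np.hypot(P[:,0]-533,P[:,1]-157)<36)
cam=np.linalg.inv(cal['extrinsics'])[:3,3]
Q=cam+(P-cam)*((137-cam[2])/(Z-cam[2]-1e-6))[:,None]
print(s.sum(),cv2.minAreaRect(Q[s][:,:2].astype(np.float32)))
cv2.imwrite('pics/w5c.png',cv2.resize(im[60:320,130:400],(780,580)))
E
```

```text
12.85 [544.43 145.33 307.79] yaw 89.80372986983348 F [ 0.12 -0.29 -0.5 ] T [-0.01  0.01  0.02] 18.204921487351 zax [-0. -0. -1.]
picker_hook [(array([549.9, 145.2, 177. ]), 0.58, array([269., 176.]))]
mouth [(array([533.9, 157.9, 133.5]), 0.66, array([254., 157.])), (array([535.3, 154.5,  -0.6]), 0.44, array([258., 145.]))]
bail_axis [(array([537.5, 156. ,  44.7]), 0.94, array([259., 148.]))]
picker_grip [(array([548.7, 143.9, 316.9]), 0.56, array([270., 233.]))]
1487 ((533.470703125, 159.3537139892578), (40.185585021972656, 49.195518493652344), 89.60514831542969)
```

View pics/w5c.png

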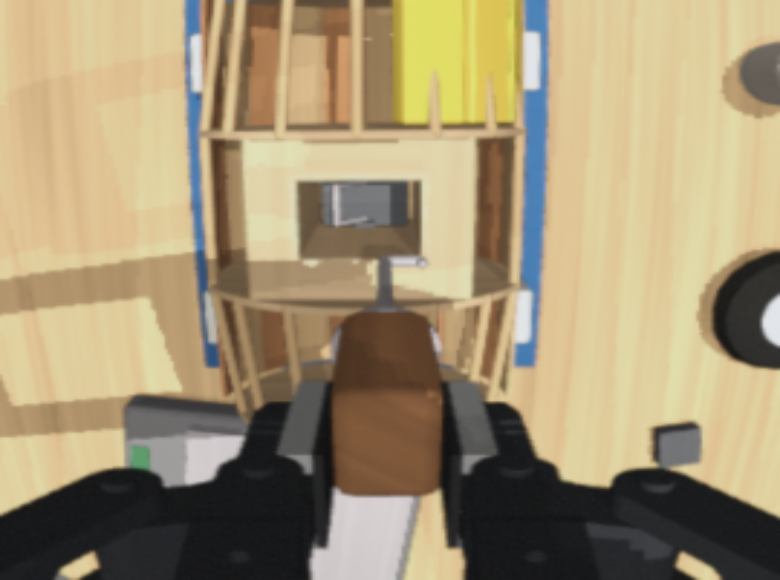

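```bash
python3 - <<'E'
from h import *
np.set_printoptions(precision=1,suppress=True)
o=robot.get_obs();print(np.degrees(o['joints']))
cal=robot.get_calibration('wrist');im,d=snap('wrist')
v,u=np.mgrid[0:384,0:512];P=world('wrist',d,u.ravel(),v.ravel(),cal);D=P-o['tcp_pos']
for lo,hi in((-137,-122),(-120,-100),(-95,-75),(-70,-40)):
    s=(D[:,2]>lo)&(D[:,2]<hi)&(abs(D[:,0])<25)&(abs(D[:,1])<25)
    if s.sum(): print(lo,s.sum(),D[s].mean(0),D[s].min(0),D[s].max(0))
s=(D[:,2]>-137)&(D[:,2]<-122)&(abs(D[:,0])<25)&(abs(D[:,1])<25);print(D[s][::3])
s=(D[:,2]>20)&(D[:,2]<30)&(abs(D[:,0])<9)&(abs(D[:,1])<25);print('top',D[s].mean(0) if s.sum() else 0)
print(pix('wrist',o['tcp_pos']+[0,0.25,-128.7]))
E
```

```text
[ 9.6  0.7 81.6 -0.  97.7 10. ]
-137 74 [   6.4    0.6 -129.2] [  -2.4   -2.3 -132.5] [  14.1    2.6 -122.8]
-120 25 [  -0.6    1.5 -109.3] [  -3.1   -0.3 -119.6] [   1.6    2.5 -100.5]
-95 35 [ -0.8   1.5 -84.9] [ -3.    0.1 -94.5] [  1.5   2.3 -75.2]
-70 27 [ -0.6   1.6 -63.4] [ -2.8   0.4 -69.2] [  1.4   2.4 -57.4]
[[  -1.4    2.2 -130.9]
 [   1.7    1.9 -132.1]
 [   4.8    2.3 -130.2]
 [   7.9    2.  -131.6]
 [  11.     2.  -131.5]
 [  -2.4    1.6 -128.9]
 [   0.7    1.7 -128.7]
 [   3.8    1.1 -131. ]
 [   6.9    1.1 -130.7]
 [   9.9    1.4 -129.4]
 [  13.     1.6 -128.6]
 [  -1.4    2.  -122.8]
 [   1.7    0.1 -130.9]
 [   4.8    0.2 -130.2]
 [   7.9    0.4 -129.2]
 [  10.9    0.6 -128.5]
 [  13.9    1.1 -126.2]
 [   3.7   -0.6 -129. ]
 [   6.8   -0.4 -128.2]
 [   9.9   -0.7 -129.2]
 [  12.9    0.2 -125.8]
 [   2.7   -2.  -130.3]
 [   5.8   -1.6 -128.8]
 [   8.9   -1.8 -129.8]
 [  11.9   -0.9 -125.7]]
top [ 0.  13.3 25.1]
(np.float64(263.37277901360204), np.float64(177.42218693046757))
```

>>> step_arm(commands=[[1,0,0,0,0,0,-8.25],[1,0,0,0,0,0,-8.25],[1,0,0,0,0,0,-8.25],[1,0,0,0,0,0,-8.25],[1,0,0,0,0,0,-8.25],[1,0,0,0,0,0,-8.25],[1,0,0,0,0,0,-8.25],[1,0,0,0,0,0,-8.25],[1,0,0,0,0,0,-8.25],[1,0,0,0,0,0,-8.25]])

```text
time_s: 14.15
tcp_pos: [544.5, 144.4, 308.1]
eef_rot: [0.205, 3.135, 0.0]
wrist_force: [0.4, 0.6, -1.5]
opening: 18.2
```

>>> step_arm(commands=[[1,0,0,0,0,0,-8.25],[1,0,0,0,0,0,-8.25],[1,0,0,0,0,0,-8.25],[1,0,0,0,0,0,-8.25],[1,0,0,0,0,0,-8.25],[1,0,0,0,0,0,-8.25],[1,0,0,0,0,0,-8.25],[1,0,0,0,0,0,-8.25],[1,0,0,0,0,0,-8.25],[1,0,0,0,0,0,0]])

```text
time_s: 15.15
tcp_pos: [544.5, 144.5, 308.1]
eef_rot: [-1.724, 2.626, -0.0]
wrist_force: [0.4, 0.2, -0.7]
opening: 18.7
```

```bash
python3 st.py; python3 - <<'E'
from h import *
np.set_printoptions(precision=1,suppress=True)
o=robot.get_obs();print(np.degrees(o['joints']))
M=R.from_rotvec(o['eef_rot']).as_matrix()
cal=robot.get_calibration('wrist');im,d=snap('wrist','w6.png')
v,u=np.mgrid[0:384,0:512];P=world('wrist',d,u.ravel(),v.ravel(),cal);D=(P-o['tcp_pos'])@M
for lo,hi in((122,137),(75,120)):
    s=(D[:,2]>lo)&(D[:,2]<hi)&(abs(D[:,0])<20)&(abs(D[:,1])<20)
    if s.sum(): print(lo,s.sum(),D[s].mean(0),D[s].min(0),D[s].max(0))
Z=P[:,2];s=(Z<130)&(np.hypot(P[:,0]-533,P[:,1]-157)<36)
cam=np.linalg.inv(cal['extrinsics'])[:3,3]
Q=cam+(P-cam)*((137-cam[2])/(Z-cam[2]-1e-6))[:,None]
print(s.sum(),cv2.minAreaRect(Q[s][:,:2].astype(np.float32)))
s=(Z>54)&(Z<72)&(abs(P[:,0]-533)<21)&(abs(P[:,1]-157)<16)
print('bail',s.sum(),P[s].mean(0)); b=P[s]; print(b[b[:,2]>61].mean(0) if len(b) else 0)
print(M.T@np.array([539.5,152.2,0])-M.T@np.r_[o['tcp_pos'][:2],0])
E
```

```text
15.15 [544.51 144.49 308.11] yaw -113.43892287099392 F [ 0.43  0.18 -0.75] T [-0.02 -0.    0.05] 18.654452031039526 zax [ 0. -0. -1.]
[   9.6    0.7   81.6   -0.    97.7 -146.9]
122 73 [ -0.    6.4 129.3] [ -2.8  -2.7 122.2] [  1.7  13.8 132.4]
75 68 [ 1.  -0.9 95.4] [-0.9 -3.4 75. ] [  1.8   1.3 120. ]
1229 ((532.8953857421875, 157.50323486328125), (49.400753021240234, 40.2354850769043), 0.44625529646873474)
bail 50 [521.9 161.7  63.6]
[520.4 160.1  65.4]
[-5.1  7.7 -0. ]
```

>>> step_arm(commands=[[1,-5.2,8.5,0,0,0,0],[1,0,0,0,0,0,0],[1,0,0,14,0,0,0],[1,0,0,14,0,0,0],[1,0,0,14,0,0,0],[1,0,0,14,0,0,0],[1,0,0,14,0,0,0],[1,0,0,14,0,0,0],[1,0,0,14,0,0,0],[1,0,0,6,0,0,0]])

```text
time_s: 16.2
tcp_pos: [537.8, 153.0, 201.7]
eef_rot: [1.72, -2.626, -0.002]
wrist_force: [-0.1, 0.3, -0.5]
opening: 18.2
```

>>> step_arm(commands=[[1,0,0,0,0,0,0],[1,0,0,3,0,0,0],[1,0,0,3,0,0,0],[1,0,0,3,0,0,0],[1,0,0,3,0,0,0],[1,0,0,3,0,0,0],[1,0,0,3,0,0,0],[1,0,0,2,0,0,0],[1,0,0,0,0,0,0],[1,0,0,0,0,0,0]])

```text
time_s: 17.2
tcp_pos: [538.7, 153.2, 184.0]
eef_rot: [1.722, -2.628, -0.0]
wrist_force: [0.4, -0.2, -1.3]
opening: 18.3
```

```bash
python3 st.py
```

```text
17.2 [538.73 153.24 184.01] yaw -113.52323368343129 F [ 0.35 -0.17 -1.31] T [ 0.02  0.04 -0.03] 18.284046110540665 zax [-0.  0. -1.]
```

>>> step_arm(commands=[[1,0.8,1.8,0,0,0,0],[1,0.8,1.8,0,0,0,0],[1,0.8,1.8,0,0,0,0],[1,0.8,1.8,0,0,0,0],[1,0.8,1.8,0,0,0,0],[1,0.8,1.8,0,0,0,0],[1,0.4,1,0,0,0,0],[1,0,0,0,0,0,0],[1,0,0,0,0,0,0],[1,0,0,0,0,0,0]])

```text
time_s: 18.2
tcp_pos: [525.9, 153.2, 184.0]
eef_rot: [1.722, -2.628, 0.0]
wrist_force: [-0.0, -0.0, -0.7]
opening: 18.6
```

```bash
python3 st.py
```

```text
18.2 [525.87 153.16 184.  ] yaw -113.52556770444701 F [-0.03 -0.02 -0.68] T [-0.05  0.01 -0.03] 18.614659742788398 zax [ 0. -0. -1.]
```

>>> step_arm(commands=[[1,0,0,-1,0,0,0],[1,0,0,-1,0,0,0],[1,0,0,-1,0,0,0],[1,0,0,-1,0,0,0],[1,0,0,-1,0,0,0],[1,0,0,-1,0,0,0],[1,0,0,-1,0,0,0],[1,0,0,0,0,0,0],[1,0,0,0,0,0,0],[1,0,0,0,0,0,0]])

```text
time_s: 19.2
tcp_pos: [525.8, 153.2, 191.0]
eef_rot: [1.722, -2.628, -0.0]
wrist_force: [-0.1, 0.5, -1.3]
opening: 18.2
```

```bash
python3 st.py
```

```text
19.2 [525.81 153.17 190.95] yaw -113.52385053657078 F [-0.14  0.48 -1.31] T [-0.03 -0.    0.01] 18.238129754424566 zax [-0. -0. -1.]
```

>>> step_arm(commands=[[1,0,0,-1,0,0,0],[1,0,0,-1,0,0,0],[1,0,0,-0.5,0,0,0],[1,0,0,0,0,0,0],[1,0,0,0,0,0,0],[1,0,0,0,0,0,0],[1,0,0,0,0,0,0],[1,0,0,0,0,0,0],[1,0,0,0,0,0,0],[1,0,0,0,0,0,0]])

```text
time_s: 20.2
tcp_pos: [525.8, 153.1, 193.5]
eef_rot: [1.722, -2.628, -0.0]
wrist_force: [0.8, -0.4, -2.7]
opening: 18.5
```

```bash
python3 st.py; python3 - <<'E'
from h import *
o=robot.get_obs();im,d=snap('wrist','w7.png')
cv2.imwrite('pics/w7c.png',cv2.resize(im[60:250,150:380],(780,640)))
print(pix('wrist',[526,153,60]))
for t in('bail_axis','picker_hook'): print(t,[(np.round(r['at'],1),round(r['conf'],2)) for r in robot.place_of('wrist',t)][:2])
E
```

```text
20.2 [525.82 153.14 193.46] yaw -113.52889260389185 F [ 0.85 -0.44 -2.69] T [ 0.01 -0.22 -0.04] 18.533905070699127 zax [-0. -0. -1.]
(np.float64(263.44063873972976), np.float64(175.82150295401476))
bail_axis [(array([535.9, 156.3,  50.2]), 0.82), (array([531.5, 158.8, 133.9]), 0.63)]
picker_hook [(array([515.3, 156.7,  67.2]), 0.63)]
```

>>> step_arm(commands=[[1,-0.5,-1.2,0,0,0,0],[1,-0.5,-1.2,-0.3,0,0,0],[1,-0.5,-1.2,-0.7,0,0,0],[1,-0.5,-1.2,-0.7,0,0,0],[1,-0.5,-1.2,-0.6,0,0,0],[1,-0.5,-1.2,-0.5,0,0,0],[1,0,0,0,0,0,0],[1,0,0,0,0,0,0],[1,0,0,0,0,0,0],[1,0,0,0,0,0,0]])

```text
time_s: 21.35
tcp_pos: [533.7, 153.1, 196.3]
eef_rot: [-1.722, 2.628, -0.0]
wrist_force: [0.5, -0.2, -1.0]
opening: 18.4
```

```bash
python3 st.py
```

```text
21.35 [533.65 153.06 196.33] yaw -113.52223865111547 F [ 0.49 -0.21 -1.  ] T [-0.   -0.01  0.03] 18.35909868890914 zax [ 0.  0. -1.]
```

>>> step_arm(commands=[[1,-0.5,-1.2,0,0,0,0],[1,-0.5,-1.2,0,0,0,0],[1,-0.5,-1.2,0,0,0,0],[1,-0.5,-1.2,-0.3,0,0,0],[1,0,0,-0.7,0,0,0],[1,0,0,-0.7,0,0,0],[1,0,0,-0.7,0,0,0],[1,0,0,0,0,0,0],[1,0,0,0,0,0,0],[1,0,0,0,0,0,0]])

```text
time_s: 22.35
tcp_pos: [538.5, 152.9, 198.1]
eef_rot: [1.721, -2.627, -0.001]
wrist_force: [0.4, -0.4, -8.3]
opening: 18.4
```

```bash
python3 st.py; python3 - <<'E'
from h import *
np.set_printoptions(precision=1,suppress=True)
cal=robot.get_calibration('wrist');im,d=snap('wrist','w8.png')
u,v=map(int,pix('wrist',[535,155,60]));print(u,v)
cv2.imwrite('pics/w8c.png',cv2.resize(im[v-40:v+40,u-50:u+50],(750,600),interpolation=cv2.INTER_CUBIC))
E
```

```text
22.35 [538.48 152.93 198.14] yaw -113.52422016220963 F [ 0.4  -0.36 -8.28] T [ 0.03 -0.13 -0.04] 18.428075064587915 zax [-0. -0. -1.]
267 175
```

View pics/w8c.png

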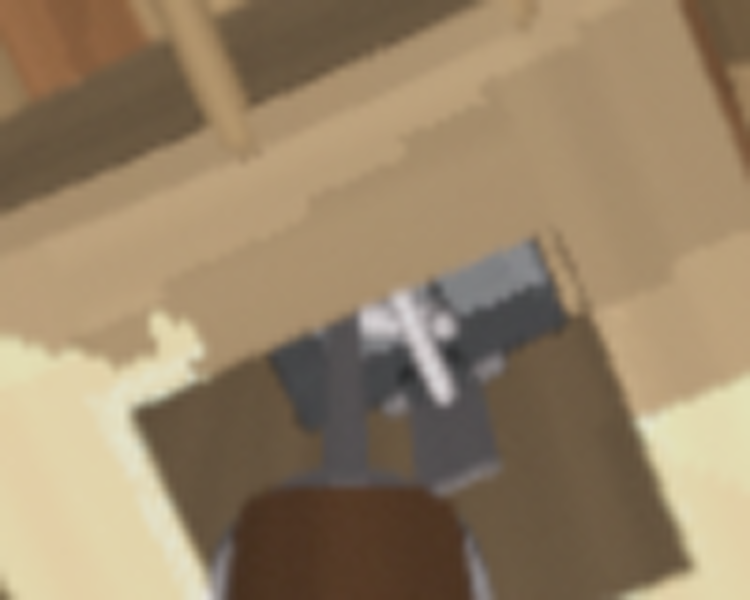

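>>> step_arm(commands=[[1,0,0,-1,0,0,0],[1,0,0,-1,0,0,0],[1,0,0,-1,0,0,0],[1,0,0,-1.5,0,0,0],[1,0,0,-1.5,0,0,0],[1,0,0,-2,0,0,0],[1,0,0,-2,0,0,0],[1,0,0,-2,0,0,0],[1,0,0,-2,0,0,0],[1,0,0,-2,0,0,0]])

```text
time_s: 23.4
tcp_pos: [538.9, 153.0, 214.9]
eef_rot: [-1.722, 2.628, -0.0]
wrist_force: [0.4, 0.6, -5.6]
opening: 18.6
```

```bash
python3 st.py
```

```text
23.4 [538.86 152.96 214.93] yaw -113.52521024019364 F [ 0.37  0.57 -5.58] T [-0.02 -0.1   0.09] 18.57806918279629 zax [ 0. -0. -1.]
```

>>> step_arm(commands=[[1,0,0,-4,0,0,0],[1,0,0,-4,0,0,0],[1,0,0,-4,0,0,0],[1,0,0,-4,0,0,0],[1,0,0,-4,0,0,0],[1,0,0,-4,0,0,0],[1,0,0,-4,0,0,0],[1,0,0,-4,0,0,0],[1,0,0,-4,0,0,0],[1,0,0,-4,0,0,0]])

```text
time_s: 24.4
tcp_pos: [538.8, 152.9, 255.0]
eef_rot: [1.722, -2.628, 0.0]
wrist_force: [-0.2, 0.2, -5.0]
opening: 17.7
```

```bash
python3 st.py
```

```text
24.4 [538.82 152.95 255.04] yaw -113.52617692927258 F [-0.16  0.15 -5.05] T [-0.06 -0.01  0.01] 17.747071859440034 zax [-0. -0. -1.]
```

>>> step_arm(commands=[[1,-0.6,0.3,-5,0,0,0],[1,-0.6,0.3,-6,0,0,0],[1,-0.6,0.2,-7,0,0,0],[1,0,0,-8,0,0,0],[1,0,0,-8,0,0,0],[1,0,0,-8,0,0,0],[1,0,0,-8,0,0,0],[1,0,0,-8,0,0,0],[1,0,0,-8,0,0,0],[1,0,0,-8,0,0,0]])

```text
time_s: 25.4
tcp_pos: [538.8, 154.9, 329.4]
eef_rot: [-1.722, 2.628, 0.0]
wrist_force: [-0.1, 0.7, -5.6]
opening: 18.5
```

>>> step_arm(commands=[[1,0,0,-8,0,0,0],[1,0,0,-8,0,0,0],[1,0,0,-8,0,0,0],[1,0,0,-8,0,0,0],[1,0,0,-7,0,0,0],[1,0,0,-4,0,0,0],[1,0,0,-2,0,0,0],[1,0,0,0,0,0,0],[1,0,0,0,0,0,0],[1,0,0,0,0,0,0]])

```text
time_s: 26.4
tcp_pos: [538.7, 154.9, 373.2]
eef_rot: [1.721, -2.627, -0.0]
wrist_force: [-0.3, -0.8, -4.7]
opening: 18.3
```

```bash
python3 st.py;  python3 - <<'E'
from h import *
np.set_printoptions(precision=1,suppress=True)
o=robot.get_obs();M=R.from_rotvec(o['eef_rot']).as_matrix();cal=robot.get_calibration('wrist');im,d=snap('wrist','w9.png')
for t in('bail_axis','weight_center','pan'): print(t,[(np.round(r['at'],1),round(r['conf'],2)) for r in robot.place_of('wrist',t)][:2])
a=im[60:300,130:400]; b,_=snap('side','s9.png'); b=b[110:250,150:310]
cv2.imwrite('pics/w9c.png',np.hstack([cv2.resize(a,(400,356)),cv2.resize(b,(400,356),interpolation=cv2.INTER_CUBIC)]))
print(M.T@(np.array([486.8,-96.5,0])-np.r_[o['tcp_pos'][:2],0]))
E
```

```text
26.4 [538.66 154.87 373.19] yaw -113.5266539293017 F [-0.26 -0.77 -4.69] T [-0.07 -0.02  0.  ] 18.33680736857421 zax [-0. -0. -1.]
bail_axis [(array([534. , 158.1, 223.1]), 0.69), (array([529.5, 155.9, 245.4]), 0.66)]
weight_center [(array([528.9, 156.2, 201.1]), 0.73)]
pan [(array([484.6, -98.3,  40.3]), 0.9)]
[251.2 -52.8   0.1]
```

View pics/w9c.png

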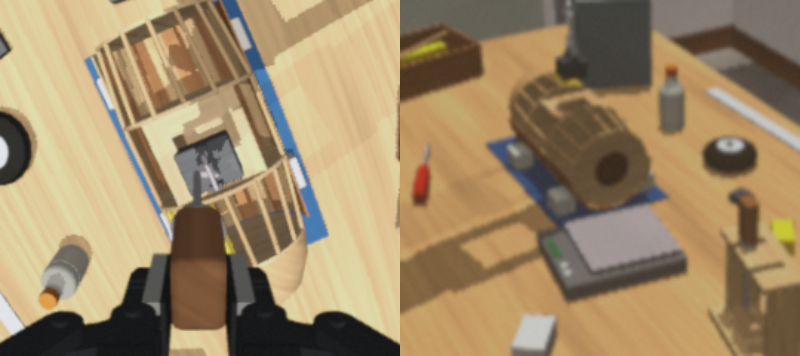

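>>> step_arm(commands=[[1,4.9,-1.1,0,0,0,0],[1,9.7,-2.3,0,0,0,0],[1,14.6,-3.4,0,0,0,0],[1,19.5,-4.6,0,0,0,0],[1,23.4,-5.5,0,0,0,0],[1,23.4,-5.5,0,0,0,0],[1,23.4,-5.5,0,0,0,0],[1,23.4,-5.5,0,0,0,0],[1,23.4,-5.5,0,0,0,0],[1,23.4,-5.5,0,0,0,0]])

```text
time_s: 27.65
tcp_pos: [497.3, 29.6, 374.3]
eef_rot: [1.584, -2.69, 0.055]
wrist_force: [-0.2, -0.1, -4.3]
opening: 18.1
```

>>> step_arm(commands=[[1,21.4,-5,0,0,0,0],[1,17.5,-4.1,0,0,0,0],[1,11.7,-2.7,0,0,0,0],[1,7.8,-1.8,0,0,0,0],[1,3.9,-0.9,0,0,0,0],[1,0,0,4,0,0,0],[1,0,0,8,0,0,0],[1,0,0,8,0,0,0],[1,0,0,8,0,0,0],[1,0,0,8,0,0,0]])

```text
time_s: 28.65
tcp_pos: [480.5, 0.6, 338.3]
eef_rot: [1.516, -2.716, 0.082]
wrist_force: [-0.3, 0.7, -4.2]
opening: 18.0
```

```bash
python3 st.py
```

```text
28.65 [480.55   0.58 338.27] yaw -121.70468749924899 F [-0.34  0.73 -4.2 ] T [ 0.09 -0.08  0.04] 18.0040023742834 zax [-0.   -0.06 -1.  ]
```

```bash
cat > rel.py <<'E'
from h import *
import sys
np.set_printoptions(precision=2,suppress=True)
o=robot.get_obs();M=R.from_rotvec(o['eef_rot']).as_matrix()
y=np.radians(float(sys.argv[1]));T=np.array([[np.cos(y),np.sin(y),0],[np.sin(y),-np.cos(y),0],[0,0,-1]])
print('rotvec tool deg',np.degrees(R.from_matrix(M.T@T).as_rotvec()),'j',np.degrees(o['joints']))
print('up in tool',M.T@[0,0,1])
if len(sys.argv)>2: print('shift in target axes',T.T@(np.array(list(map(float,sys.argv[2:5])))-o['tcp_pos']))
E
python3 rel.py -125; python3 rel.py -165 492 -99 340
```

```text
rotvec tool deg [-1.87 -2.9   3.34] j [  -3.22  -11.87   90.33   -3.52  101.35 -152.26]
up in tool [ 0.05 -0.03 -1.  ]
rotvec tool deg [-2.82 -2.14 43.33] j [  -3.22  -11.87   90.33   -3.52  101.35 -152.26]
up in tool [ 0.05 -0.03 -1.  ]
shift in target axes [ 14.71 -99.15  -1.73]
```

>>> step_arm(commands=[[1,0,0,-5,0,0,0],[1,0,0,-7,0,0,0],[1,0,0,-8,0,0,0],[1,0,0,0,-0.62,-0.97,1.1],[1,0,0,0,-0.62,-0.97,1.1],[1,0,0,0,-0.62,-0.97,1.1],[1,0,0,0,0,0,3],[1,0,0,0,0,0,5],[1,0,0,0,0,0,6],[1,0,0,0,0,0,6]])

```text
time_s: 29.65
tcp_pos: [480.6, 1.4, 359.1]
eef_rot: [-0.936, 2.998, 0.001]
wrist_force: [0.1, 0.5, -3.8]
opening: 18.1
```

>>> step_arm(commands=[[1,0,0,0,0,0,6],[1,0,0,0,0,0,6],[1,0,0,0,0,0,5],[1,0,0,0,0,0,3],[1,0,0,0,0,0,0],[1,0,0,0,0,0,0],[1,0,0,0,0,0,0],[1,0,0,0,0,0,0],[1,0,0,0,0,0,0],[1,0,0,0,0,0,0]])

```text
time_s: 30.65
tcp_pos: [480.7, 1.8, 359.5]
eef_rot: [-0.411, 3.113, -0.0]
wrist_force: [0.7, -0.2, -3.7]
opening: 18.4
```

```bash
python3 st.py; python3 rel.py -165 487 -97 340; python3 - <<'E'
from h import *
np.set_printoptions(precision=1,suppress=True)
im,d=snap('wrist','w10.png')
for t in('bail_axis','weight_center','picker_hook','pan'): print(t,[(np.round(r['at'],1),round(r['conf'],2)) for r in robot.place_of('wrist',t)][:2])
b,_=snap('side')
cv2.imwrite('pics/w10c.png',np.hstack([cv2.resize(im[60:300,130:400],(400,356)),cv2.resize(b[90:230,160:320],(400,356),interpolation=cv2.INTER_CUBIC)]))
E
```

```text
30.65 [480.71   1.76 359.49] yaw -164.9514292537715 F [ 0.75 -0.2  -3.72] T [-0.02 -0.02  0.02] 18.404958021503596 zax [ 0. -0. -1.]
rotvec tool deg [-0.02  0.07  0.05] j [  -5.91  -11.67   87.89    0.    103.71 -110.95]
up in tool [-0. -0. -1.]
shift in target axes [ 19.49 -97.02  19.49]
bail_axis [(array([481.7,  10.8, 209.7]), 0.88), (array([483.9, -97.4,  39.2]), 0.46)]
weight_center [(array([473.3,  11.4, 191.2]), 0.81), (array([283.4, 262.7,  14.8]), 0.28)]
picker_hook [(array([477.5,   8.8, 231.7]), 0.94), (array([ 354.6, -559.9,   -1. ]), 0.69)]
pan [(array([485.2, -96.3,  41.8]), 0.93)]
```

View pics/w10c.png

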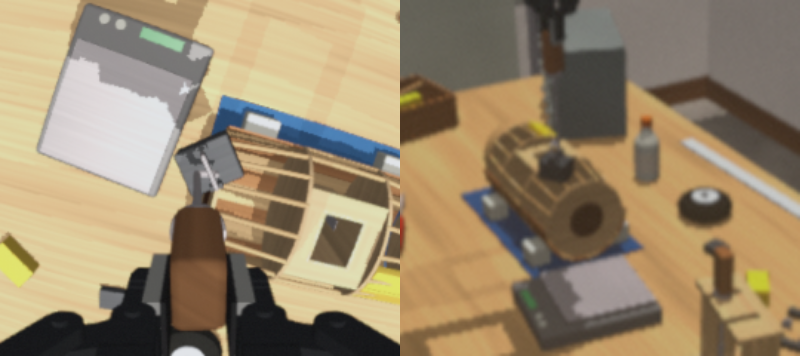

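>>> step_arm(commands=[[1,0.7,-3.9,0,0,0,0],[1,1.5,-7.9,0,0,0,0],[1,2.2,-11.8,0,0,0,0],[1,2.8,-14.7,0,0,0,0],[1,3.2,-16.7,0,0,0,0],[1,3,-15.7,0,0,0,0],[1,2.4,-12.8,0,0,0,0],[1,1.9,-9.8,0,0,0,0],[1,1.1,-5.9,0,0,0,0],[1,0.7,-3.5,0,0,0,0]])

```text
time_s: 31.95
tcp_pos: [488.5, -103.1, 359.5]
eef_rot: [-0.41, 3.114, -0.0]
wrist_force: [-0.9, -0.8, -4.9]
opening: 18.3
```

>>> step_arm(commands=[[1,0,0,4,0,0,0],[1,0,0,8,0,0,0],[1,0,0,12,0,0,0],[1,0,0,16,0,0,0],[1,0,0,18,0,0,0],[1,0,0,18,0,0,0],[1,0,0,16,0,0,0],[1,0,0,12,0,0,0],[1,0,0,6,0,0,0],[1,0,0,2,0,0,0]])

```text
time_s: 32.95
tcp_pos: [488.4, -102.4, 246.7]
eef_rot: [-0.411, 3.114, 0.0]
wrist_force: [-0.2, -0.1, -3.4]
opening: 18.4
```

```bash
python3 st.py; python3 - <<'E'
from h import *
np.set_printoptions(precision=1,suppress=True)
o=robot.get_obs();cal=robot.get_calibration('wrist');im,d=snap('wrist','w11.png')
for t in('bail_axis','weight_center'): print(t,[(np.round(r['at'],1),round(r['conf'],2)) for r in robot.place_of('wrist',t)][:2])
for r in robot.silhouettes('wrist','weight_center')[:1]:
    v,u=np.nonzero(r['pixels']);P=world('wrist',d,u,v,cal);print(r['conf'],len(u),P.min(0),P.max(0))
    zt=o['tcp_pos'][2]-198.1+44; s=P[(abs(P[:,2]-zt)<5)]
    A=np.c_[s[:,:2]-s[:,:2].mean(0),np.ones(len(s))];print('plane',np.linalg.lstsq(A,s[:,2],rcond=None)[0],zt,len(s))
E
```

```text
32.95 [ 488.37 -102.37  246.74] yaw -164.9628495475299 F [-0.15 -0.06 -3.36] T [-0.04 -0.02 -0.03] 18.370377959124273 zax [ 0.  0. -1.]
bail_axis [(array([488.5, -93. ,  96. ]), 0.88)]
weight_center [(array([482.2, -98.2,  74.9]), 0.93), (array([ 490.7, -106.7,  258.3]), 0.62)]
0.7 1222 [ 418.3 -121.8   36.6] [521.4 -66.8 415.5]
plane [ 0.   0.1 91.9] 92.64013793344401 946
```

>>> step_arm(commands=[[1,0,0,3,0,0,0],[1,0,0,5,0,0,0],[1,0,0,4,0,0,0],[1,0,0,3,0,0,0],[1,0,0,2,0,0,0],[1,0,0,1.5,0,0,0],[1,0,0,1,0,0,0],[1,0,0,1,0,0,0],[1,0,0,1,0,0,0],[1,0,0,0,0,0,0]])

```text
time_s: 34.15
tcp_pos: [488.6, -102.5, 225.9]
eef_rot: [-0.411, 3.113, -0.0]
wrist_force: [0.6, -0.7, -5.2]
opening: 17.9
```

>>> step_arm(commands=[[1,0,0,0.6,0,0,0],[1,0,0,0.6,0,0,0],[1,0,0,0.6,0,0,0],[1,0,0,0.6,0,0,0],[1,0,0,0.6,0,0,0],[1,0,0,0,0,0,0],[1,0,0,0,0,0,0],[1,0,0,0,0,0,0],[1,0,0,0,0,0,0],[1,0,0,0,0,0,0]])

```text
time_s: 35.15
tcp_pos: [488.7, -102.6, 223.0]
eef_rot: [-0.411, 3.113, -0.0]
wrist_force: [0.2, -0.6, -4.9]
opening: 18.3
```

```bash
python3 st.py
```

```text
35.15 [ 488.7  -102.56  223.02] yaw -164.97065238915548 F [ 0.2  -0.58 -4.85] T [-0.   -0.01 -0.  ] 18.30751435986405 zax [ 0. -0. -1.]
```

>>> step_arm(commands=[[1,0,0,0.6,0,0,0],[1,0,0,0.6,0,0,0],[1,0,0,0.6,0,0,0],[1,0,0,0.6,0,0,0],[1,0,0,0.6,0,0,0],[1,0,0,0,0,0,0],[1,0,0,0,0,0,0],[1,0,0,0,0,0,0],[1,0,0,0,0,0,0],[1,0,0,0,0,0,0]])

```text
time_s: 36.15
tcp_pos: [488.7, -102.5, 220.0]
eef_rot: [-0.411, 3.113, -0.0]
wrist_force: [-0.3, 0.4, -0.8]
opening: 18.3
```

```bash
python3 st.py
```

```text
36.15 [ 488.71 -102.54  220.03] yaw -164.96925622679743 F [-0.28  0.44 -0.79] T [ 0.07 -0.02  0.01] 18.264872338877655 zax [ 0. -0. -1.]
```

>>> step_arm(commands=[[1,0,0,1,0,0,0],[1,0,0,1,0,0,0],[1,0,0,1,0,0,0],[1,0,0,1,0,0,0],[1,0,0,0.5,0,0,0],[1,0,0,0,0,0,0],[1,0,0,0,0,0,0],[1,0,-1,0,0,0,0],[1,0,-1,0,0,0,0],[1,0,-1,0,0,0,0]])

```text
time_s: 37.15
tcp_pos: [489.5, -105.6, 215.5]
eef_rot: [-0.411, 3.113, -0.001]
wrist_force: [-0.1, -0.5, -0.7]
opening: 17.9
```

```bash
python3 st.py; python3 - <<'E'
from h import *
im,d=snap('wrist','w12.png')
o=robot.get_obs();u,v=map(int,pix('wrist',o['tcp_pos']-[0,0,135]));print(u,v)
cv2.imwrite('pics/w12c.png',cv2.resize(im[v-45:v+45,u-60:u+60],(800,600),interpolation=cv2.INTER_CUBIC))
E
```

```text
37.15 [ 489.52 -105.56  215.54] yaw -164.97104727493647 F [-0.09 -0.45 -0.7 ] T [-0.01 -0.03  0.02] 17.897699636955338 zax [ 0. -0. -1.]
263 175
```

View pics/w12c.png

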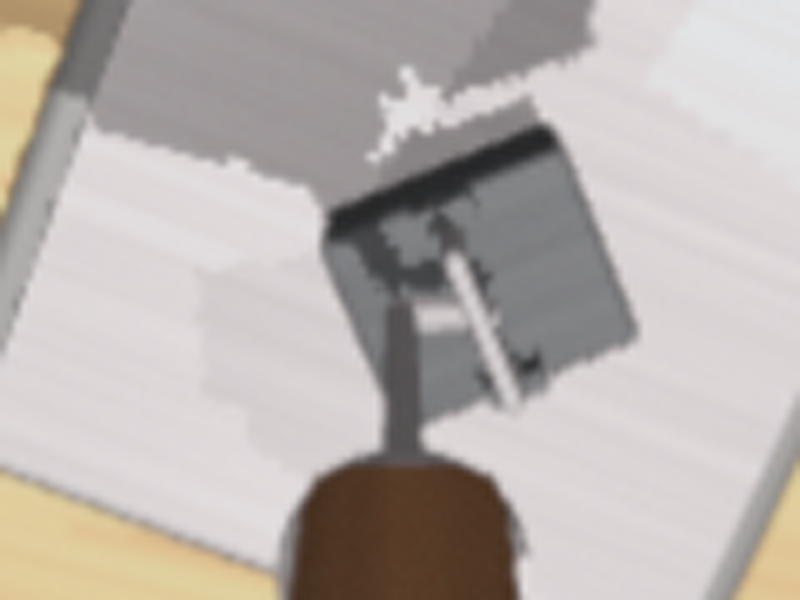

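>>> step_arm(commands=[[1,0,-2,0,0,0,0],[1,0,-3,0,0,0,0],[1,0,-3,0,0,0,0],[1,0,-3,0,0,0,0],[1,0,-4,0,0,0,0],[1,0,-4,0,0,0,0],[1,0,-3,0,0,0,0],[1,0,0,-10,0,0,0],[1,0,0,-20,0,0,0],[1,0,0,-30,0,0,0]])

```text
time_s: 38.2
tcp_pos: [494.1, -126.3, 275.1]
eef_rot: [0.411, -3.113, -0.002]
wrist_force: [0.6, -0.6, -0.9]
opening: 18.3
```

>>> step_arm(commands=[[1,0,0,-15,0,0,8.3],[1,0,0,0,0,0,8.3],[1,0,0,0,0,0,8.3],[1,0,0,0,0,0,8.3],[1,0,0,0,0,0,8.3],[1,0,0,0,0,0,8.3],[1,0,0,0,0,0,8.3],[1,0,0,0,0,0,8.3],[1,0,0,0,0,0,8.3],[1,0,0,0,0,0,8.3]])

```text
time_s: 39.2
tcp_pos: [495.2, -126.6, 291.5]
eef_rot: [1.763, 2.598, 0.001]
wrist_force: [0.7, 0.4, -1.4]
opening: 18.5
```

>>> step_arm(commands=[[1,0,0,0,0,0,8.3],[1,0,0,0,0,0,8.3],[1,0,0,0,0,0,8.3],[1,0,0,0,0,0,8.2],[1,0,0,0,0,0,0],[1,0,0,0,0,0,0],[1,0,0,0,0,0,0],[1,0,0,0,0,0,0],[1,0,0,0,0,0,0],[1,0,0,0,0,0,0]])

```text
time_s: 40.2
tcp_pos: [495.1, -126.7, 290.5]
eef_rot: [2.424, 1.997, 0.001]
wrist_force: [0.5, 0.5, -0.6]
opening: 18.0
```

```bash
python3 st.py; python3 rel.py 78.8 466.5 -379.3 167.7
```

```text
40.2 [ 495.07 -126.67  290.5 ] yaw 78.97130823895864 F [ 0.47  0.49 -0.57] T [-0.01 -0.03 -0.02] 18.044735594237537 zax [ 0. -0. -1.]
rotvec tool deg [ 0.07 -0.01  0.17] j [-20.12  -7.6   91.39   0.02  96.15  -9.08]
up in tool [ 0.  0. -1.]
shift in target axes [-253.37   21.05  122.8 ]
```

>>> step_arm(commands=[[1,-36.2,3,0,0,0,0.1],[1,-36.2,3,0,0,0,0],[1,-36.2,3,0,0,0,0],[1,-36.2,3,0,0,0,0],[1,-36.2,3,0,0,0,0],[1,-36.2,3,0,0,0,0],[1,-36.2,3,0,0,0,0],[1,0,0,30,0,0,0],[1,0,0,30,0,0,0],[1,0,0,30,0,0,0]])

```text
time_s: 41.2
tcp_pos: [466.6, -379.9, 199.4]
eef_rot: [2.427, 1.994, 0.002]
wrist_force: [1.2, -0.4, -1.7]
opening: 18.4
```

>>> step_arm(commands=[[1,0,0,18,0,0,0],[1,0,0,9,0,0,0],[1,0,0,4,0,0,0],[1,0,0,0,0,0,0],[1,0,0,0,0,0,0],[1,0,0,0,0,0,0],[1,0,0,0,0,0,0],[1,0,0,0,0,0,0],[1,0,0,0,0,0,0],[1,0,0,0,0,0,0]])

```text
time_s: 42.2
tcp_pos: [466.8, -379.4, 169.6]
eef_rot: [2.426, 1.994, 0.001]
wrist_force: [-0.4, -1.0, -0.3]
opening: 18.3
```

```bash
python3 st.py; python3 rel.py 78.84 544.75 -394.78 168.5; python3 - <<'E'
from h import *
np.set_printoptions(precision=1,suppress=True)
o=robot.get_obs();M=R.from_rotvec(o['eef_rot']).as_matrix();cal=robot.get_calibration('wrist');im,d=snap('wrist','w13.png')
v,u=np.mgrid[0:384,0:512];P=world('wrist',d,u.ravel(),v.ravel(),cal);D=(P-o['tcp_pos'])@M
for lo,hi in((122,137),(45,120)):
    s=(D[:,2]>lo)&(D[:,2]<hi)&(abs(D[:,0])<20)&(abs(D[:,1])<20)
    if s.sum(): print(lo,s.sum(),D[s].mean(0),D[s].min(0),D[s].max(0))
for t in('nutdriver_grip','shelf_top','picker_hook'): print(t,[(np.round(r['at'],1),round(r['conf'],2)) for r in robot.place_of('wrist',t)][:3])
E
```

```text
42.2 [ 466.84 -379.4   169.61] yaw 78.82979613387798 F [-0.35 -1.02 -0.26] T [ 0.   -0.02  0.02] 18.30121741843642 zax [ 0. -0. -1.]
rotvec tool deg [ 0.08 -0.   -0.01] j [-44.01   8.65  87.59   0.04  83.71 -32.85]
up in tool [ 0.  0. -1.]
shift in target axes [-0.01 79.41  1.11]
122 74 [  0.6   6.5 129.4] [ -2.1  -2.5 122.9] [  2.5  14.1 132. ]
45 106 [ 1.6 -0.8 85.7] [-0.1 -3.3 57.9] [  2.6   1.5 119.5]
nutdriver_grip [(array([ 555. , -339. ,  162.7]), 0.67)]
shelf_top [(array([ 560.6, -369.9,  134.8]), 0.82), (array([ 471.1, -382.1,   42.4]), 0.3)]
picker_hook [(array([ 467.7, -383.3,   39.7]), 0.89), (array([ 682.3, -518. ,    4.1]), 0.85)]
```

>>> step_arm(commands=[[1,0,5,0,0,0,0],[1,0,10,0,0,0,0],[1,0,12,0,0,0,0],[1,0,12,0,0,0,0],[1,0,12,0,0,0,0],[1,0,12,0,0,0,0],[1,0,10,0,0,0,0],[1,0,5,0,0,0,0],[1,0,1.4,0,0,0,0],[1,0,0,0,0,0,0]])

```text
time_s: 43.4
tcp_pos: [544.7, -394.7, 169.4]
eef_rot: [2.427, 1.994, 0.001]
wrist_force: [-0.6, -1.0, -1.3]
opening: 18.0
```

>>> step_arm(commands=[[1,0,0,3,0,0,0],[1,0,0,3,0,0,0],[1,0,0,2,0,0,0],[1,0,0,1.5,0,0,0],[1,0,0,1,0,0,0],[1,0,0,1,0,0,0],[1,0,0,0.7,0,0,0],[1,0,0,0,0,0,0],[1,0,0,0,0,0,0],[1,0,0,0,0,0,0]])

```text
time_s: 44.4
tcp_pos: [544.8, -394.8, 157.5]
eef_rot: [2.426, 1.994, 0.001]
wrist_force: [0.1, 1.0, -1.3]
opening: 18.3
```

```bash
python3 st.py
```

```text
44.4 [ 544.79 -394.79  157.54] yaw 78.83268179997009 F [ 0.05  1.02 -1.33] T [ 0.08 -0.04 -0.01] 18.272957260316637 zax [ 0. -0. -1.]
```

>>> step_arm(commands=[[1,0,0,0.4,0,0,0],[1,0,0,0.4,0,0,0],[1,0,0,0.2,0,0,0],[1,0,0,0,0,0,0],[0.7,0,0,0,0,0,0],[0.5,0,0,0,0,0,0],[0.3,0,0,0,0,0,0],[0,0,0,0,0,0,0],[0,0,0,0,0,0,0],[0,0,0,0,0,0,0]], squeeze=30)

```text
time_s: 45.4
tcp_pos: [544.7, -394.8, 156.4]
eef_rot: [2.426, 1.994, 0.001]
wrist_force: [-0.1, 0.5, -0.0]
opening: 85.6
```

```bash
python3 st.py
```

```text
45.4 [ 544.71 -394.78  156.41] yaw 78.82859873162735 F [-0.12  0.47 -0.04] T [ 0.01 -0.02 -0.02] 85.56955271069529 zax [ 0. -0. -1.]
```

>>> step_arm(commands=[[0,0,0,0,0,0,0],[0,0,0,-8,0,0,0],[0,0,0,-15,0,0,0],[0,0,0,-20,0,0,0],[0,0,0,-25,0,0,0],[0,0,0,-25,0,0,0],[0,0,0,-25,0,0,0],[0,0,0,-20,0,0,0],[0,0,0,0,0,0,0],[0,0,0,0,0,0,0]])

```text
time_s: 46.4
tcp_pos: [544.9, -395.0, 295.6]
eef_rot: [2.425, 1.993, 0.002]
wrist_force: [-0.2, -0.1, -0.4]
opening: 85.8
```

```bash
python3 st.py; python3 - <<'E'
from h import *
np.set_printoptions(precision=1,suppress=True)
cal=robot.get_calibration('wrist');im,d=snap('wrist','w14.png')
v,u=np.mgrid[0:384,0:512];P=world('wrist',d,u.ravel(),v.ravel(),cal)
for c in((543.5,-395),(554,-337)):
    s=P[(abs(P[:,2]-200)<8)&(np.hypot(P[:,0]-c[0],P[:,1]-c[1])<24)].astype(np.float32)
    if len(s)>20: print(len(s),np.median(s[:,2]),cv2.minAreaRect(s[:,:2].copy()))
a=im[100:230,190:350]
b,ds=snap('scene')
for c in('scene','side'):
    if c=='side': snap(c)
    for t in('weight_center','bail_axis','picker_grip','picker_hook','nutdriver_grip'): print(c,t,[(np.round(r['at']),round(r['conf'],2)) for r in robot.place_of(c,t)][:4])
cv2.imwrite('pics/w14c.png',np.hstack([cv2.resize(a,(400,325),interpolation=cv2.INTER_CUBIC),cv2.resize(b[140:230,150:330],(400,325),interpolation=cv2.INTER_CUBIC)]))
E
```

```text
46.4 [ 544.89 -395.01  295.63] yaw 78.82967972200981 F [-0.2  -0.12 -0.37] T [-0.03 -0.01 -0.04] 85.77300392162087 zax [ 0. -0. -1.]
612 198.41359 ((544.3351440429688, -395.06866455078125), (28.120729446411133, 19.744150161743164), 79.27357482910156)
682 198.36647 ((555.6414184570312, -335.8226623535156), (27.424856185913086, 19.929004669189453), 78.76534271240234)
scene weight_center [(array([485., -91.,  55.]), 0.69), (array([ 544., -388.,  173.]), 0.54)]
scene bail_axis [(array([485., -96.,  75.]), 0.47)]
scene picker_grip [(array([ 584., -617.,   17.]), 0.77), (array([ 378., -424.,   15.]), 0.51), (array([729., -56.,  10.]), 0.33), (array([488., -93.,  53.]), 0.27)]
scene picker_hook [(array([ 355., -559.,    2.]), 0.62), (array([ 686., -521.,    3.]), 0.56)]
scene nutdriver_grip [(array([ 553., -336.,  172.]), 0.65)]
side weight_center [(array([490., -91.,  53.]), 0.72), (array([772., 258.,  59.]), 0.5)]
side bail_axis [(array([490., -92.,  70.]), 0.57)]
side picker_grip [(array([ 544., -392.,  169.]), 0.74), (array([ 379., -421.,   17.]), 0.73), (array([ 587., -619.,   20.]), 0.66)]
side picker_hook [(array([ 688., -518.,    5.]), 0.63), (array([ 352., -559.,    6.]), 0.57), (array([ 556., -400.,   30.]), 0.5)]
side nutdriver_grip [(array([ 556., -338.,  172.]), 0.75)]
```

Numbers confirm it: the picker is hung at its original place (same handle-top pose to about 0.6 mm, same height), and the weight's centre reads z ≈ 53–55 mm (38 + 15 expected) on the pan.

```bash
python3 -c "
from cell import robot
print(robot.sign_off())"
```

```text
the job is handed in; nothing more can be done
None
```

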